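Take the blue basket off the drain stand

ROBOT

A 6-joint arm with a two-finger parallel gripper is mounted at the origin on the work surface. World frame = base frame: x ahead of the robot, y to its left, z up, the work surface at z = 0. Lengths are in m, angles in degrees, forces in N, time in s.
With the tool pointing down it reaches from about 0.425 to 1.125 m from the base axis. Payload 14.9 kg.
Tool frame: the origin (TCP) lies midway between the tips of the shut fingers; the grasp point (between the pads) lies 19 mm behind it (ctrl.grip_depth is the distance from the TCP to the grasp point, in m); z points along the fingers, y is the line along which they close (so a half turn about z gives the same grasp; the last joint's range is limited). The gripper opens to 91 mm and grips with 3 to 60 N. Pads are 32 mm wide; open, the fingers measure 118 mm over their backs; the gripper's body (76 mm by 178 mm) begins 60 mm behind the grasp point.
Start: joints at [74.295, 21.709, 99.362, -0, 58.929, -1.908], TCP at [0.167, 0.68, 0.214] pointing down, gripper open.
Joint ranges: [-158.91, 158.91], [-42.39, 125.64], [0.06, 152.35], [-60.88, 240.88], [17.5, 164.5], [-176.32, 176.32]. Speed limits (degrees/s): [108.29, 108.29, 136.94, 180, 180, 180].

INTERFACE

Orientations are given as [roll, pitch, yaw] about the fixed x, y, z axes, in that order (R = Rz(yaw) Ry(pitch) Rx(roll)).
In Python, from cell import ctrl, capture, camera_info, hand_in gives the robot as it stands. The module is installed in compiled form; this text tells all that it offers.
- The arm moves only by the tool arm_command, never from a script. Its arguments are lists of equal length, an entry for each row: "slide": the shift along the tool's x, y, z in m, a list of three; "twist": the turn, a rotation vector about the tool's x, y, z in rad, a list of three; "gripper": the finger opening in m, from 0 to 0.0912. In form: {"slide": [[x, y, z], ...], "twist": [[wx, wy, wz], ...], "gripper": [gripper, ...]}. A call has exactly 8 rows; each row shifts and turns the commanded pose from where the row before left it, along the tool's axes as they then stand; what a row does not reach is not made up. A row lasts 1/10 s, in which the tool goes at most 50 mm and 8.59 degrees, less where a joint would pass 70% of its speed; a pose out of reach is approached as far as the arm can. A call with a gripper value outside its range is refused whole. The fingers move at their own pace and stop on an object; "grip_force" is the grip in N (left out, the last holds). Time passes only in rows, so rows that do not move let the fingers close, or fill a call up. It gives the time, the measured TCP pose, the force, the opening and the grip force at its end, in the units of the state.
- ctrl.sense(): the state, without advancing time (a new reading comes with each control period).
- capture(name): name is "side" or "top"; returns the picture (400x640x3 uint8, red, green, blue); there is no depth.
- camera_info(name): a dict with "fx", "fy", "cx", "cy" (pixels), "R" (3x3) and "t" (3): a world point X has camera coordinates R X + t. Camera axes: x right, y down, z forward; pixel columns grow to the right and rows downward; lengths in m; the calibration is good to about 2 mm. A picture is of the moment at which its call begins. camera_info takes no time and is no camera call.
- hand_in(): hands the job in; it is judged then, once.
The state is a dict: "clock": time; "q": joint angles; "qvel": joint speeds; "effort": joint torques, N m; "position": TCP position; "tool_rot": TCP orientation; "ft_force": force on the tool from outside, world axes, zero at the start; "moment": the same for the moment, N m; "finger_gap": opening from 0.0 (shut) to 1.0 (fully open); "gripper_force": force on a finger pad.
Only numpy, scipy, OpenCV 4.12 (cv2) and the standard library are available. Lean on these libraries where they do the work, as an engineer would, in place of code of your own. Each camera call takes 0.05 s, during which the arm holds its last target. There are 200 camera calls.

TASK

Lift the blue parts basket up and off its hook on the drain stand and stand it upright in the steel inspection tray, setting it down gently rather than dropping it. Leave the orange and white baskets hanging on their hooks.

Things in the scene. Friction and masses are not known exactly. Their poses are not given: they have to be found in the camera images.
- blue_tab (a point): Blue basket, loose, 0.1-0.2 kg: round blue pot (64 mm across, 45 high), steel wire hoop 60 mm wide over it, and on top a blue tab to grip, 18 (y) x 12 (x) x 44 mm high. Point: in the tab, 155 mm above the pot's underside, 20 below the tab's top, 214 above the table as it hangs; z up. The hoop lies in its yz plane; its 6 mm crossbar, 27 mm below the point, hangs on a steel hook running along x.
- orange_tab (a point): Same point of the orange basket, same shape and size, on another hook. Hooks: 8 mm bar along the baskets' x; the free end, turned up 15 mm, is 30 to 45 mm from the tabs on their -x side (roughly towards the robot). To free a basket lift it 25 to 50 mm (75 mm free between hook and pot rim), then draw it 75 mm or more to -x.
- white_tab (a point): Same point of the white basket, same shape and size, on another hook. The stand holds three baskets in a row along their y, 130 mm apart; which hangs where varies. The stand's crossbar is 38 to 52 mm behind the tabs (+x); no part of it is over 200 mm above the table.
- tray: Shallow square tray of bare steel, fixed to the table, 160 x 160 mm outside, 16 mm high, walls and floor 4 mm thick. Origin: centre of its underside, on the table; x and y along its sides, z up. The inner floor is 4 mm above the origin.

How it is judged (in metres and radians):
On the way, in this order (a step that is already met when the one before it is completed fails the run):
1. the blue basket is held in the fingers and has been carried off its hook (contact force between basket_blue and the fingers above 0.5 N and distance of blue_tab from where it was at the start of the episode above 0.085 m and height (world z) of blue_tab above 0.17 m), for 0.1 s.
2. the blue basket is down in the tray, upright, while the fingers still hold it (x of blue_tab in the frame of tray between -0.05 and 0.05 m and y of blue_tab in the frame of tray between -0.05 and 0.05 m and z of blue_tab in the frame of tray below 0.167 m and angle between blue_tab's own z axis and vertical below 0.175 rad and contact force between basket_blue and the fingers above 0.5 N), for 0.1 s.
At the end, for the whole second after the job is handed in: The blue basket stands on the tray's floor (underside within 5 mm of it), its centre within 50 mm of the tray's centre along both sides, upright within 10 degrees, released and at rest; the orange and white baskets still hang where they were (within 50 mm) (x of blue_tab in the frame of tray between -0.05 and 0.05 m and y of blue_tab in the frame of tray between -0.05 and 0.05 m and z of blue_tab in the frame of tray below 0.164 m and angle between blue_tab's own z axis and vertical below 0.175 rad and linear speed of basket_blue below 0.02 m/s and distance of each of orange_tab, white_tab from where it was at the start of the episode below 0.05 m); the robot touches nothing.
It fails at once if the orange or the white basket is moved by more than 50 mm or knocked off its hook (distance of any of orange_tab, white_tab from where it was at the start of the episode above 0.05 m).
It also fails if it takes over 42 s, if anything falls off the work surface, if the arm or the gripper's body presses on something with over 40 N, if the wrist force passes 120 N, or if a joint passes its speed limit or range.

## Working session

There is one attempt and no reset: what is moved stays moved. The work goes in short steps, Python scripts to look and compute and a tool call to move; the robot and the scene stay as the last step left them, time stands still between calls to the robot, and variables do not carry over. Pictures are saved under pics/ and viewed, at most 10 in all, crops included, and the job is handed in when it is done.

Besides the shell and the picture viewer there is one more tool, called after "Call:" by a JSON object that holds its "method" and its "body". arm_command: Moves the arm, as the interface text tells. Its arguments: {"type":"object","properties":{"slide":{"type":"array"},"twist":{"type":"array"},"gripper":{"type":"array"},"grip_force":{"type":"number"}},"required":["slide","twist","gripper"]}

```bash
mkdir -p pics
python3 - <<'E'
from cell import *
import cv2,numpy as np
for n in("side","top"):
    cv2.imwrite(f"pics/{n}0.png",cv2.cvtColor(capture(n),cv2.COLOR_RGB2BGR))
    c=camera_info(n);R=np.array(c["R"]);print(n,c["fx"],c["fy"],c["cx"],c["cy"],"pos",(-R.T@np.array(c["t"])).round(3),R.round(3).tolist())
s=ctrl.sense();print(s["position"],s["tool_rot"],s["clock"],s["finger_gap"],ctrl.grip_depth)
E
```

```text
side 479.7626932269919 479.7626932269919 317.4813273444702 199.884427371789 pos [ 0.187 -0.736  0.877] [[0.912, -0.41, -0.003], [-0.27, -0.594, -0.758], [0.309, 0.692, -0.653]]
top 421.4997336254217 421.4997336254217 319.8695425971788 201.38309915932754 pos [0.462 0.054 1.11 ] [[-0.026, -1.0, -0.002], [-0.997, 0.026, -0.074], [0.074, -0.0, -0.997]]
[0.16683993 0.67946502 0.21335932] [-1.79944575e+02 -1.69504526e-03  1.66204519e+02] 0.1 0.9974747681374493 0.0188
```

View pics/side0.png

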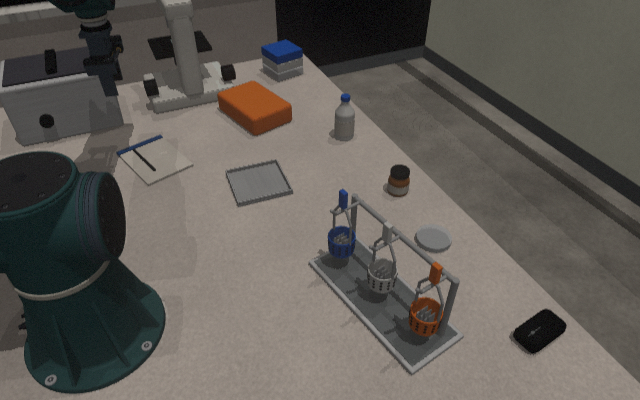

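View pics/top0.png

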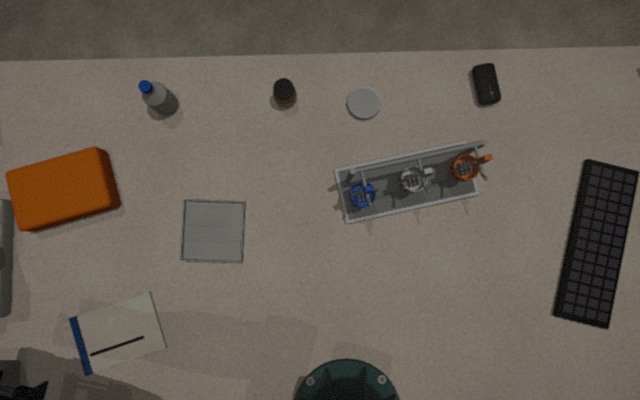

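Both pictures show the stand with blue at the left end (side ≈(343,198), top ≈(368,197)), white in the middle and orange at the right. The tray is at about (258,181) in side and (213,231) in top. I'll enlarge these areas.

Run:
```python
import cv2,numpy as np
s=cv2.imread("pics/side0.png");t=cv2.imread("pics/top0.png")
f=lambda i,x,y,w,h,k:cv2.convertScaleAbs(cv2.resize(i[y:y+h,x:x+w],None,fx=k,fy=k,interpolation=cv2.INTER_CUBIC),alpha=1.5)
cv2.imwrite("pics/cs.png",f(s,310,180,160,120,5))
cv2.imwrite("pics/ct.png",f(t,330,130,170,100,4.7))
```

```text
(no output)
```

View pics/cs.png

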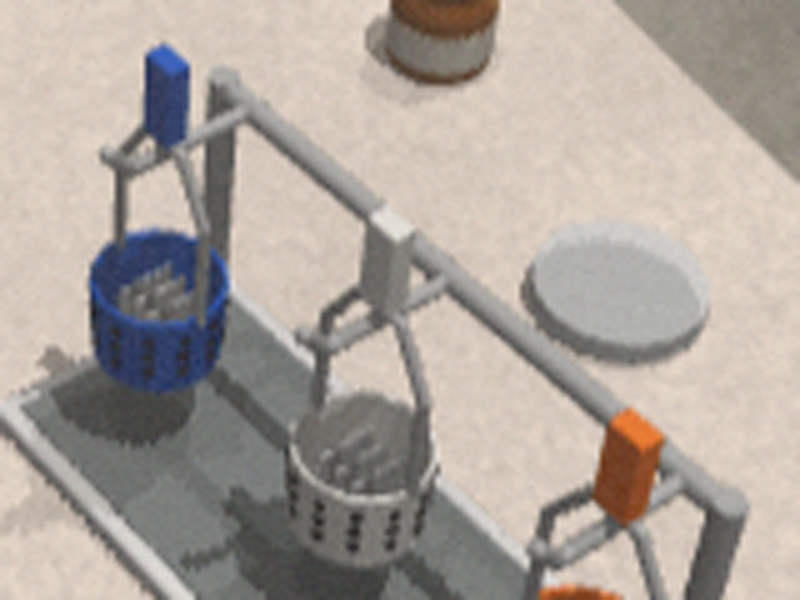

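View pics/ct.png

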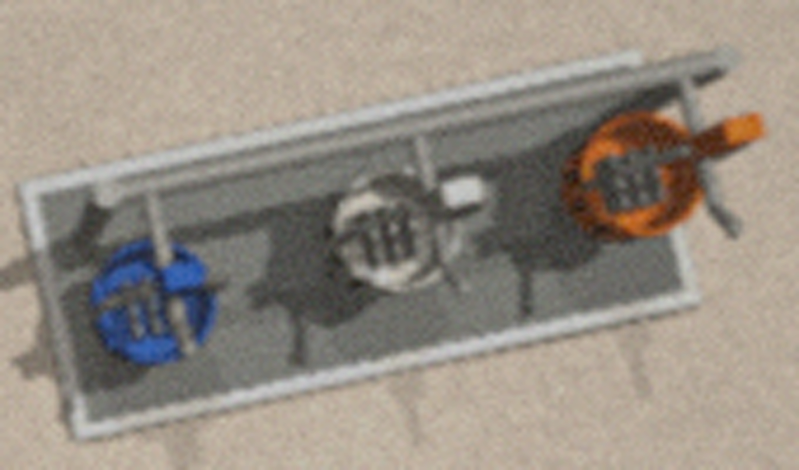

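In the side crop the tab tops are at blue (166,54), white (390,223) and orange (637,430). In the top crop they are at (186,271), (465,191) and (745,127). The hooks' free ends point down in the top image, towards the robot.

```bash
cat > h.py <<'E'
from cell import *
import cv2,numpy as np
def onz(n,u,v,z):
    c=camera_info(n);R=np.array(c["R"]);o=-R.T@np.array(c["t"])
    d=R.T@[(u-c["cx"])/c["fx"],(v-c["cy"])/c["fy"],1];return o+d*(z-o[2])/d[2]
def tri(ps):
    A=[];b=[]
    for n,u,v in ps:
        c=camera_info(n);R=np.array(c["R"]);o=-R.T@np.array(c["t"])
        d=R.T@[(u-c["cx"])/c["fx"],(v-c["cy"])/c["fy"],1];d/=np.linalg.norm(d);P=np.eye(3)-np.outer(d,d);A.append(P);b.append(P@o)
    return np.linalg.lstsq(np.vstack(A),np.hstack(b),rcond=None)[0]
E
python3 - <<'E'
from h import *
S=[(166,54),(390,223),(637,430)];T=[(186,271),(465,191),(745,127)]
P=[]
for s,t in zip(S,T):
    s=(310+(s[0]+.5)/5-.5,180+(s[1]+.5)/5-.5);t=(330+(t[0]+.5)/4.7-.5,130+(t[1]+.5)/4.7-.5)
    a=onz("side",*s,.234);b=onz("top",*t,.234);P.append(tri([("side",*s),("top",*t)]));print(a.round(4),b.round(4),P[-1].round(4))
d=P[0]-P[2];print("row yaw of y",np.degrees(np.arctan2(d[1],d[0]))-90,np.linalg.norm(d))
for n,C in(("top",[(184,200),(245,201),(243,262),(181,261)]),("side",[(226,178),(278,161),(292,187),(240,203)])):
    Q=np.array([onz(n,*c,.016) for c in C]);print(n,Q.mean(0).round(4),(Q[1]-Q[0]).round(3),(Q[2]-Q[1]).round(3))
E
```

```text
[ 0.5524 -0.0479  0.234 ] [ 0.5535 -0.0503  0.234 ] [ 0.5524 -0.0498  0.2355]
[ 0.5856 -0.1759  0.234 ] [ 0.586  -0.1758  0.234 ] [ 0.5858 -0.1758  0.2339]
[ 0.611  -0.3038  0.234 ] [ 0.6114 -0.302   0.234 ] [ 0.6119 -0.3028  0.2325]
row yaw of y 13.220308286075195 0.25991831420738387
top [0.4736 0.3315 0.016 ] [-0.007 -0.159  0.   ] [-0.157  0.007  0.   ]
side [0.4749 0.3198 0.016 ] [0.167 0.016 0.   ] [-0.008 -0.134  0.   ]
```

Call:
{"method": "arm_command", "body": {"slide": [[0,0,-0.025],[0,0,-0.025],[0,0,-0.025],[0,0,-0.025],[-0.01,-0.04,0],[-0.01,-0.04,0],[-0.01,-0.04,0],[-0.01,-0.04,0]], "twist": [[0,0,-0.118],[0,0,-0.118],[0,0,-0.118],[0,0,-0.118],[0,0,0],[0,0,0],[0,0,0],[0,0,0]], "gripper": [0.09,0.09,0.09,0.09,0.09,0.09,0.09,0.09]}}

```text
clock: 0.9
position: [0.2429, 0.5316, 0.3136]
tool_rot: [-180.0, -0.0, -166.7]
ft_force: [0.5, 0.8, 0.0]
finger_gap: 0.989
gripper_force: 0.0
```

Call:
{"method": "arm_command", "body": {"slide": [[-0.01,-0.04,0],[-0.01,-0.04,0],[-0.01,-0.04,0],[-0.01,-0.04,0],[-0.01,-0.04,0],[-0.01,-0.04,0],[-0.01,-0.04,0],[-0.01,-0.04,0]], "twist": [[0,0,0],[0,0,0],[0,0,0],[0,0,0],[0,0,0],[0,0,0],[0,0,0],[0,0,0]], "gripper": [0.09,0.09,0.09,0.09,0.09,0.09,0.09,0.09]}}

```text
clock: 1.7
position: [0.394, 0.2385, 0.3139]
tool_rot: [180.0, 0.0, -166.7]
ft_force: [0.1, -0.3, -0.8]
finger_gap: 0.986
gripper_force: 0.0
```

Call:
{"method": "arm_command", "body": {"slide": [[-0.013,-0.045,0],[-0.013,-0.045,0],[-0.013,-0.045,0],[-0.013,-0.045,0],[-0.013,-0.045,0],[-0.012,-0.045,0],[-0.012,-0.046,0.01],[0,0,0.01]], "twist": [[0,0,0],[0,0,0],[0,0,0],[0,0,0],[0,0,0],[0,0,0],[0,0,0],[0,0,0]], "gripper": [0.07,0.07,0.07,0.07,0.07,0.07,0.07,0.07]}}

```text
clock: 2.5
position: [0.5545, -0.051, 0.2936]
tool_rot: [-180.0, 0.0, -166.9]
ft_force: [-1.0, 0.4, 0.5]
finger_gap: 0.765
gripper_force: 0.0
```

Run:
```python
from h import *
s=ctrl.sense();print(s["position"],s["tool_rot"],s["q"],s["finger_gap"])
i=cv2.cvtColor(capture("side"),cv2.COLOR_RGB2BGR);j=cv2.cvtColor(capture("top"),cv2.COLOR_RGB2BGR)
f=lambda i,x,y,w,h,k:cv2.convertScaleAbs(cv2.resize(i[y:y+h,x:x+w],None,fx=k,fy=k,interpolation=cv2.INTER_CUBIC),alpha=1.5)
cv2.imwrite("pics/a.png",np.hstack([f(i,290,120,100,150,4),f(j,310,110,100,150,4)]))
```

```text
[ 0.55452669 -0.05102037  0.2935511 ] [-1.79952361e+02  2.81863262e-02 -1.66947229e+02] [-7.63811733e+00  3.50252964e+00  1.12893143e+02 -3.86497329e-02
  6.35611326e+01 -1.10673681e+02] 0.7646252149739
```

View pics/a.png

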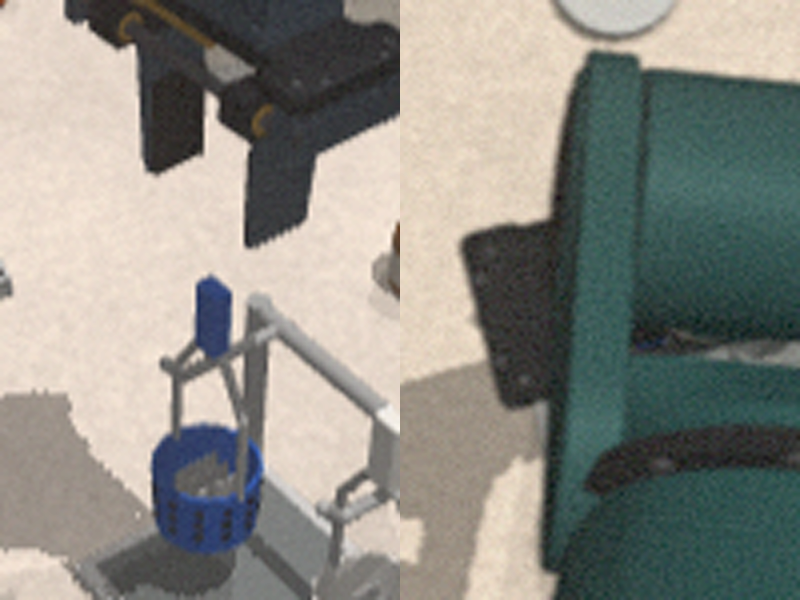

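The open fingers sit straight above the blue tab (side crop: tab (213,315), fingers either side) and clear of the stand, so I descend and close.

Call:
{"method": "arm_command", "body": {"slide": [[0.001,0.001,0.02],[0,0,0.02],[0,0,0.015],[0,0,0.015],[0,0,0.01],[0,0,0.007],[0,0,0.005],[0,0,0]], "twist": [[0,0,0],[0,0,0],[0,0,0],[0,0,0],[0,0,0],[0,0,0],[0,0,0],[0,0,0]], "gripper": [0.07,0.07,0.07,0.07,0.07,0.07,0.07,0.07]}}

```text
clock: 3.4
position: [0.5515, -0.0463, 0.2016]
tool_rot: [180.0, -0.0, -166.8]
ft_force: [-0.0, 0.3, 0.3]
finger_gap: 0.768
gripper_force: 0.0
```

Call:
{"method": "arm_command", "body": {"slide": [[0,0,0],[0,0,0],[0,0,0],[0,0,0],[0,0,0],[0,0,0],[0,0,0],[0,0,0]], "twist": [[0,0,0],[0,0,0],[0,0,0],[0,0,0],[0,0,0],[0,0,0],[0,0,0],[0,0,0]], "gripper": [0.05,0.03,0.01,0.01,0.01,0.01,0.01,0.01], "grip_force": 25}}

```text
clock: 4.2
position: [0.5516, -0.0464, 0.202]
tool_rot: [-180.0, 0.0, -166.8]
ft_force: [0.6, -1.5, 0.3]
finger_gap: 0.194
gripper_force: 25.0
```

The opening is 17.7 mm against the tab's 18 mm, so it's gripped. I lift 38 mm straight up.

Call:
{"method": "arm_command", "body": {"slide": [[0,0,-0.004],[0,0,-0.006],[0,0,-0.007],[0,0,-0.007],[0,0,-0.007],[0,0,-0.007],[0,0,0],[0,0,0]], "twist": [[0,0,0],[0,0,0],[0,0,0],[0,0,0],[0,0,0],[0,0,0],[0,0,0],[0,0,0]], "gripper": [0.01,0.01,0.01,0.01,0.01,0.01,0.01,0.01]}}

```text
clock: 5.0
position: [0.5516, -0.0464, 0.24]
tool_rot: [-180.0, 0.0, -166.8]
ft_force: [0.3, 0.0, -1.0]
finger_gap: 0.195
gripper_force: 25.0
```

Run:
```python
from h import *
i=cv2.cvtColor(capture("side"),cv2.COLOR_RGB2BGR)
f=lambda i,x,y,w,h,k:cv2.convertScaleAbs(cv2.resize(i[y:y+h,x:x+w],None,fx=k,fy=k,interpolation=cv2.INTER_CUBIC),alpha=1.5)
cv2.imwrite("pics/b.png",f(i,290,120,170,130,4.5))
```

```text
(no output)
```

View pics/b.png

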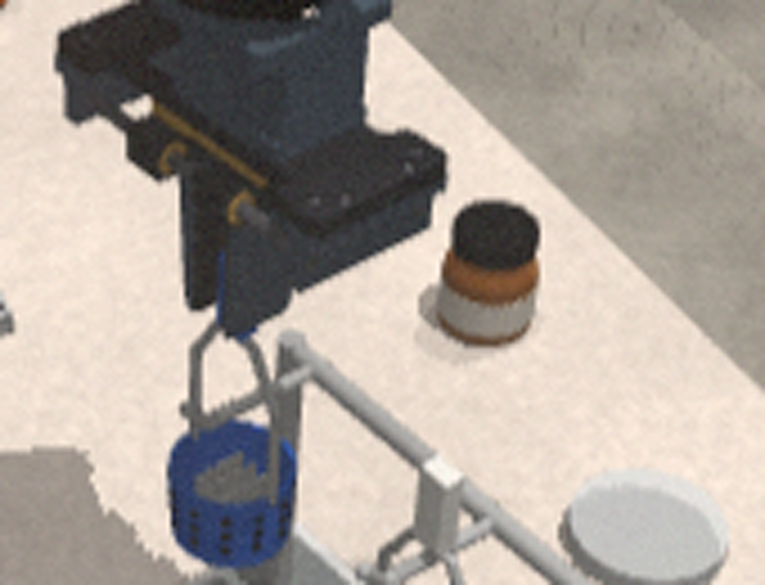

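The basket is held upright with its crossbar well above the hook (hook end at about (190,410), between crossbar and rim). I draw it out to -x.

Call:
{"method": "arm_command", "body": {"slide": [[0.006,0,0],[0.012,0,0],[0.015,0,0],[0.015,0,0],[0.015,0,0],[0.015,0,0],[0.012,0,0],[0.006,0,0]], "twist": [[0,0,0],[0,0,0],[0,0,0],[0,0,0],[0,0,0],[0,0,0],[0,0,0],[0,0,0]], "gripper": [0.01,0.01,0.01,0.01,0.01,0.01,0.01,0.01]}}

```text
clock: 5.85
position: [0.4569, -0.0687, 0.24]
tool_rot: [-180.0, 0.0, -166.8]
ft_force: [0.2, 0.3, -2.0]
finger_gap: 0.196
gripper_force: 25.0
```

Run:
```python
from h import *
i=cv2.cvtColor(capture("side"),cv2.COLOR_RGB2BGR)
f=lambda i,x,y,w,h,k:cv2.convertScaleAbs(cv2.resize(i[y:y+h,x:x+w],None,fx=k,fy=k,interpolation=cv2.INTER_CUBIC),alpha=1.5)
cv2.imwrite("pics/c.png",f(i,210,120,250,180,3.2))
```

```text
(no output)
```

View pics/c.png

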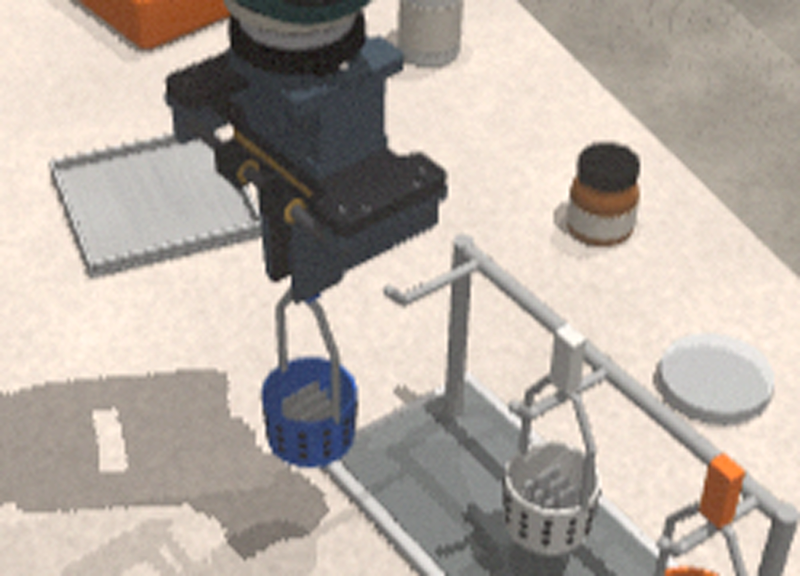

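The basket hangs free in the gripper, the hook is empty, and white and orange are undisturbed. Next I carry it over the tray.

Call:
{"method": "arm_command", "body": {"slide": [[-0.002,0.008,0],[-0.004,0.016,0],[-0.007,0.024,0],[-0.008,0.03,0],[-0.009,0.03,0],[-0.009,0.03,0],[-0.009,0.03,0],[-0.009,0.03,0]], "twist": [[0,0,0],[0,0,0],[0,0,0],[0,0,0],[0,0,0],[0,0,0],[0,0,0],[0,0,0]], "gripper": [0.01,0.01,0.01,0.01,0.01,0.01,0.01,0.01]}}

```text
clock: 6.7
position: [0.4685, 0.1396, 0.24]
tool_rot: [180.0, 0.0, -166.7]
ft_force: [0.3, 0.5, -1.5]
finger_gap: 0.199
gripper_force: 25.0
```

Call:
{"method": "arm_command", "body": {"slide": [[-0.009,0.03,0],[-0.009,0.03,0],[-0.009,0.03,0],[-0.009,0.03,0],[-0.008,0.03,0],[-0.005,0.022,0],[-0.003,0.013,0],[0,0,0]], "twist": [[0,0,0],[0,0,0],[0,0,0],[0,0,0],[0,0,0],[0,0,0],[0,0,0],[0,0,0]], "gripper": [0.01,0.01,0.01,0.01,0.01,0.01,0.01,0.01]}}

```text
clock: 7.5
position: [0.4763, 0.331, 0.2397]
tool_rot: [180.0, -0.0, -166.7]
ft_force: [-0.9, -0.9, -1.5]
finger_gap: 0.194
gripper_force: 25.0
```

Run:
```python
from h import *
i=cv2.cvtColor(capture("side"),cv2.COLOR_RGB2BGR)
f=lambda i,x,y,w,h,k:cv2.convertScaleAbs(cv2.resize(i[y:y+h,x:x+w],None,fx=k,fy=k,interpolation=cv2.INTER_CUBIC),alpha=1.5)
cv2.imwrite("pics/d.png",f(i,190,70,160,150,4))
for C in [(227,171),(292,187),(238,205)]: print(onz("side",*C,.016).round(3))
```

```text
[0.404 0.407 0.016]
[0.552 0.258 0.016]
[0.389 0.247 0.016]
```

View pics/d.png

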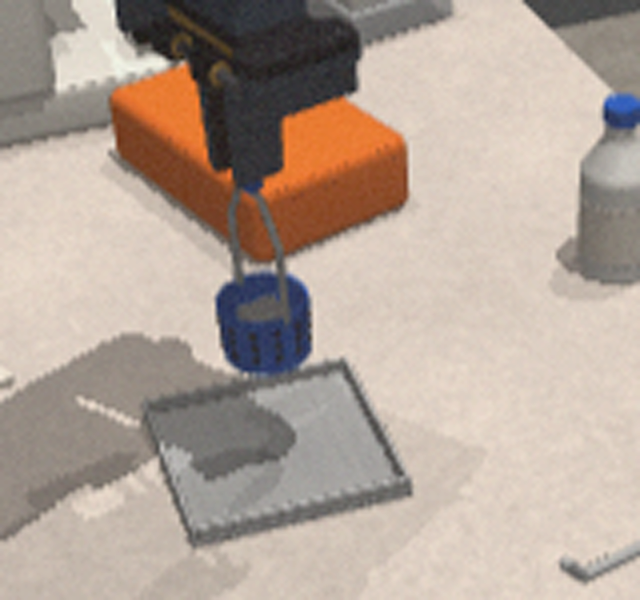

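The basket is over the tray, and the side-view corners confirm the tray centre at about (0.477,0.332). I lower it, slowly at the end.

Call:
{"method": "arm_command", "body": {"slide": [[0,0,0.008],[0,0,0.014],[0,0,0.015],[0,0,0.015],[0,0,0.014],[0,0,0.012],[0,0,0.007],[0,0,0.002]], "twist": [[0,0,0],[0,0,0],[0,0,0],[0,0,0],[0,0,0],[0,0,0],[0,0,0],[0,0,0]], "gripper": [0.01,0.01,0.01,0.01,0.01,0.01,0.01,0.01]}}

```text
clock: 8.35
position: [0.4762, 0.3292, 0.1519]
tool_rot: [-180.0, -0.1, -166.8]
ft_force: [-0.1, 1.1, -1.3]
finger_gap: 0.197
gripper_force: 25.0
```

Call:
{"method": "arm_command", "body": {"slide": [[0,0,0.001],[0,0,0.001],[0,0,0.001],[0,0,0.001],[0,0,0.001],[0,0,0],[0,0,0],[0,0,0]], "twist": [[0,0,0],[0,0,0],[0,0,0],[0,0,0],[0,0,0],[0,0,0],[0,0,0],[0,0,0]], "gripper": [0.01,0.01,0.01,0.01,0.01,0.01,0.01,0.01]}}

```text
clock: 9.15
position: [0.4765, 0.3294, 0.148]
tool_rot: [180.0, 0.0, -166.8]
ft_force: [0.4, 0.0, -0.8]
finger_gap: 0.197
gripper_force: 25.0
```

Call:
{"method": "arm_command", "body": {"slide": [[0,0,0.0005],[0,0,0.0005],[0,0,0.0005],[0,0,0.0005],[0,0,0],[0,0,0],[0,0,0],[0,0,0]], "twist": [[0,0,0],[0,0,0],[0,0,0],[0,0,0],[0,0,0],[0,0,0],[0,0,0],[0,0,0]], "gripper": [0.01,0.01,0.01,0.01,0.01,0.01,0.01,0.01]}}

```text
clock: 9.95
position: [0.4773, 0.3298, 0.1472]
tool_rot: [180.0, 0.1, -166.7]
ft_force: [-2.2, -3.0, 15.3]
finger_gap: 0.198
gripper_force: 25.0
```

Contact at 15 N: it's standing on the tray floor. I ease off the preload, open, and rise.

Call:
{"method": "arm_command", "body": {"slide": [[0,0,-0.0005],[0,0,0],[0,0,0],[0,0,0],[0,0,0],[0,0,0],[0,0,0],[0,0,0]], "twist": [[0,0,0],[0,0,0],[0,0,0],[0,0,0],[0,0,0],[0,0,0],[0,0,0],[0,0,0]], "gripper": [0.01,0.015,0.02,0.025,0.03,0.04,0.05,0.05]}}

```text
clock: 10.75
position: [0.4764, 0.3294, 0.1464]
tool_rot: [-180.0, -0.0, -166.8]
ft_force: [0.5, 0.2, 0.1]
finger_gap: 0.541
gripper_force: 0.0
```

Call:
{"method": "arm_command", "body": {"slide": [[0,0,0],[0,0,-0.005],[0,0,-0.01],[0,0,-0.02],[0,0,-0.03],[0,0,-0.03],[0,0,-0.03],[0,0,0]], "twist": [[0,0,0],[0,0,0],[0,0,0],[0,0,0],[0,0,0],[0,0,0],[0,0,0],[0,0,0]], "gripper": [0.055,0.06,0.06,0.06,0.06,0.06,0.06,0.06]}}

```text
clock: 11.55
position: [0.4782, 0.3305, 0.2766]
tool_rot: [179.9, 0.4, -166.8]
ft_force: [0.4, -0.4, -0.5]
finger_gap: 0.653
gripper_force: 0.0
```

Run:
```python
from h import *
i=cv2.cvtColor(capture("side"),cv2.COLOR_RGB2BGR)
f=lambda i,x,y,w,h,k:cv2.convertScaleAbs(cv2.resize(i[y:y+h,x:x+w],None,fx=k,fy=k,interpolation=cv2.INTER_CUBIC),alpha=1.5)
cv2.imwrite("pics/e.png",f(i,200,70,260,190,3))
```

```text
(no output)
```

View pics/e.png

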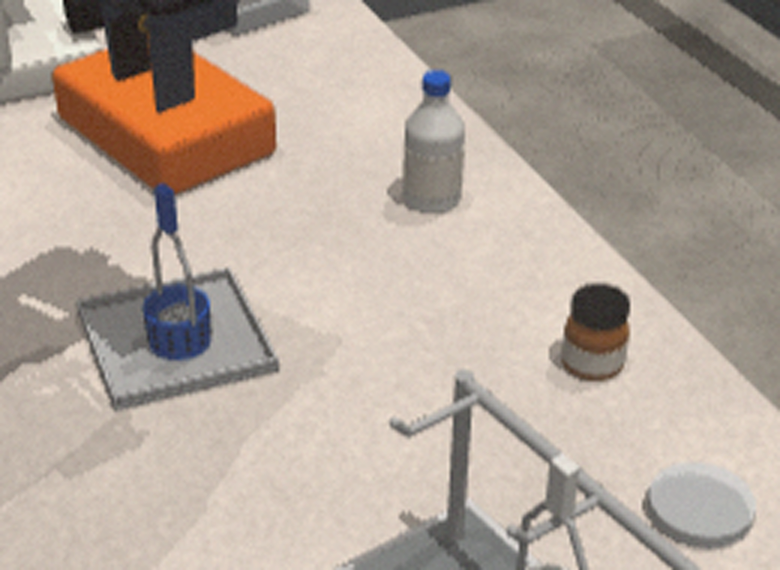

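The blue basket stands upright in the middle of the tray (pot at (178,322)). The gripper is clear above it and the white basket still hangs on its hook. I'm handing in.

```bash
python3 -c "
from cell import hand_in
print(hand_in())"
```

```text
the job is handed in; nothing more can be done
None
```

The blue basket is off its hook, standing upright and released near the tray's centre, the orange and white baskets were left on their hooks, and the job was handed in at about 11.6 s (no verdict was returned).

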